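# Clip a specimen tube into the tube rotator

## Task

Take the large specimen tube from the mat and load it into the empty middle place on the upper face of the tube rotator: press it squarely down between the spring fingers of both clips until both snap around it and it sits fully home, its length centred on the two clips and its cap at the high end like the two tubes beside it, then let go. The slope at which the rotator has stopped must be felt or seen; do not force it, and leave the other things on the desk where they are.

Things in the scene. Friction and masses are not known exactly. Their poses are not given: they have to be found in the camera images.
- tube: Large specimen tube, the only large one on the mat: white, round foot, grey six-sided screw cap. 124 mm long, 30 mm in diameter, cap 16 mm long and 30 mm across flats; about 60 g. x runs along it towards the cap. Origin on its underside as it lies at the start, 15 mm below its axis, 60 mm from the foot's end and 64 mm from the cap's end.
- tube_mid (a point): Point on the tube's axis halfway along it (60 mm from the foot's end), 15 mm from the surface all round. Axes as tube.
- tube_capward (a point): Point on the tube's axis 32 mm from tube_mid towards the cap; the cap-side clip grips here. Snapping both clips at once takes about 8 to 18 N square to the face: the tube first touches the flared mouths with its axis about 20 mm above home, resists most 13 to 19 mm above home, and from about 8 mm above home is drawn down on to its seat.
- tube_footward (a point): Point on the tube's axis 32 mm from tube_mid towards the foot; the foot-side clip grips here.
- rotator: Tube rotator, fixed: base plate 180 x 445 x 14 mm, motor housing 197 mm high at its +y end (y = 170 to 255 mm), bearing post 154 mm high at its -y end (y = -161 to -183 mm), between them an open aluminium cage on a level shaft along y, with two parallel clip faces on opposite sides of the shaft. Origin on the desk under the middle of the shaft; x away from the robot, z up.
- rotator_axis (a point): Middle of the shaft, 130 mm above the desk; axes of rotator, they do not turn with the cage. The upper face is a plane 55 mm from the shaft's centre line. A tube that is home in its middle place lies across the shaft and parallel to the face's slope, tube_mid 77 mm from this point, straight out from the face (22 mm above the face's plane), on the clips' seats.
- frame_end (a point): Point on the shaft's centre line at the cage's -y end, y = -142 mm; axes of rotator. The cage has stopped with its upper face at an unmeasured slope of 0.35 to 0.80 rad (20 to 46 deg), +x side high, facing up and towards the robot: find the slope by touch or sight. A worm drive holds it there; it slips only at about 4 N m.
- place_right (a point): On the shaft at y = -95 mm, under a place filled with a tube like the large one, cap high. Parts of the face: two round rods 10 mm thick along y over its length, centres in the face's plane, 72 mm up and down the slope from its middle; two flat bars 14 x 6 mm carrying the clips, 32 mm up and down the slope. Above both rods it is clear from y = 28 to 68 mm either side of the middle.
- place_left (a point): On the shaft at y = +95 mm, under the other filled place. Each place has a clip 12 mm wide on each bar: two spring-steel fingers at the tube's -y and +y sides, reaching 21 mm beyond the axis of a tube that is home. Between the bars the face is open, 50 mm wide and more than 40 mm deep, so that a gripper's fingers can pass there beside the tube.
- thin_tube: Thin specimen tube on the mat, 16 mm in diameter, 100 mm long, same make; not wanted. Origin under its middle, x towards its cap.
- short_tube: Short specimen tube on the mat, 24 mm in diameter, 80 mm long, same make; not wanted. Origin under its middle, x towards its cap.
- mat: Paper mat, 170 (x) x 260 (y) x 2 mm thick, fixed, with the three tubes lying on it side by side along its x axis, 80 mm apart, in any order. Origin under its centre.
- thermometer: White pistol-shaped forehead thermometer lying on its side, 130 x 130 x 40 mm. Leave it alone.
- oximeter: Finger pulse oximeter, 60 x 34 x 28 mm. Leave it alone.
- spray: White spray bottle, 62 mm in diameter, 205 mm high, standing. Leave it alone.
- gel: Pump bottle, 56 mm in diameter, 150 mm high, standing. Leave it alone.
- pen: Pen, 130 mm long, lying. Leave it alone.
There are look-alikes about, which are no part of the job. What is shaped like the tube but purple or red is not meant.

How it is judged (in metres and radians):
At the end, for the whole second after the job is handed in: Large tube at rest, home: tube_mid within 80 mm of rotator_axis (77 when home), above it and within 5 mm sideways; tube_capward and tube_footward each within 86.2 mm of it (83.4 when centred: up to about 6 mm off centre lengthwise); square to the shaft within 7 degrees, cap at the high side (distance between tube_mid and rotator_axis below 0.08 m and distance between each of tube_capward, tube_footward and rotator_axis below 0.0862 m and y of tube_mid in the frame of rotator_axis between -0.005 and 0.005 m and z of tube_mid in the frame of rotator_axis above 0.04 m and angle between the x axis of tube and the y axis of rotator, either way round above 1.45 rad and x of tube_capward in the frame of rotator_axis above -0.044 m and linear speed of tube below 0.02 m/s); the robot touches nothing.
It fails at once if the tube is driven against the rotator with more than 100 N, all contacts added up (contact force between tube and rotator above 100 N).
It fails at once if the robot pushes on the rotator itself with more than 50 N, all contacts added up (contact force between any of the fingers, the arm and rotator above 50 N).
It fails at once if one of the other things on the desk is shifted by more than 30 mm (distance of any of thin_tube, short_tube, thermometer, oximeter, spray, gel, pen from where it was at the start of the episode above 0.03 m).
It also fails if it takes over 64 s, if anything falls off the work surface, if the arm or the gripper's body presses on something with over 40 N, if the wrist force passes 120 N, or if a joint passes its speed limit or range.

## Robot

A 7-joint arm with a two-finger parallel gripper is mounted at the origin on the work surface. World frame = base frame: x ahead of the robot, y to its left, z up, the work surface at z = 0. Lengths are in mm, angles in degrees, forces in N, time in s.
With the tool pointing down it reaches from about 350 to 900 mm from the base axis. Payload 8.1 kg.
Tool frame: the origin (TCP) lies at the very end of the fingers, on their centre line; the grasp point (between the pads) lies 19 mm behind it (grip_point_offset is the distance from the TCP to the grasp point, in mm); x points along the fingers, y is the direction in which the jaws open and shut, and the axes are right-handed (so a half turn about x gives the same grasp; the last joint's range is limited). The gripper opens to 85 mm and grips with 20 to 120 N. Pads are 22 mm wide; open, the fingers measure 114 mm over their backs; the gripper's body (76 mm by 85 mm) begins 54 mm behind the grasp point. The pads swing forward as they close: fully open they stand 13 mm farther back than shut.
Start: joints at [-5.879, 24.895, 1.432, 90.138, -0.665, 64.973, -4.303], TCP at [625.013, -0.027, 231.323] pointing down, gripper open.
Joint ranges: [-149.89, 149.89], [-25.12, 119.58], [-72.63, 75.52], [4.76, 147.25], [-75.54, 255.54], [6.69, 114.76], [-157.13, 157.13]. Speed limits (degrees/s): [127.2, 127.2, 172.46, 172.46, 180, 180, 180].

## Interface

Orientations are given as [roll, pitch, yaw] about the fixed x, y, z axes, in that order (R = Rz(yaw) Ry(pitch) Rx(roll)).
In Python, from workcell import sense, capture, camera_params, finish_job, grip_point_offset gives the robot as it stands.
- The arm moves only by the shell command python3 -m jog 'ROWS' [FORCE]. ROWS is JSON, a list of rows, each a list of 7 numbers: the turn, a rotation vector about the tool's x, y, z in degrees, then the shift along the tool's x, y, z in cm, then the finger opening in cm, from 0 to 8.54. In form: [[ax, ay, az, tx, ty, tz, hand], ...]. A call has exactly 8 rows; each row shifts and turns the commanded pose from where the row before left it, along the tool's axes as they then stand; what a row does not reach is not made up. A row lasts 1/12 s, in which the tool goes at most 41.7 mm and 7.16 degrees, less where a joint would pass 70% of its speed; a pose out of reach is approached as far as the arm can. A call with a gripper value outside its range is refused whole. The fingers move at their own pace and stop on an object; FORCE is the grip in N (left out, the last holds). Time passes only in rows, so rows that do not move let the fingers close, or fill a call up. It gives the time, the measured TCP pose, the force and the opening at its end, in the units of the state.
- sense(): the state, without advancing time (a new reading comes with each control period).
- capture(name): name is "scene" or "side" or "wrist"; returns the picture (420x560x3 uint8, red, green, blue); there is no depth.
- camera_params(name): a dict with "camera_matrix" (3x3 intrinsics, pixels), "rvec" (rotation vector, rad) and "tvec" (3), from world to camera coordinates, as OpenCV has them. Camera axes: x right, y down, z forward; pixel columns grow to the right and rows downward; lengths in mm; the calibration is good to about 2 mm. The wrist camera is an equidistant fisheye: a pixel r from the principal point sees the ray r / f radians off the axis. A picture is of the moment at which its call begins: read the wrist's pose just before it. camera_params takes no time and is no camera call; for the wrist camera it gives the pose at the moment of the call.
- finish_job(): hands the job in, once; it reports no verdict.
The state is a dict: "clock": time; "joint_positions": joint angles; "joint_velocities": joint speeds; "tau": joint torques, N m; "position": TCP position; "tool_rot": TCP orientation; "force": force on the tool from outside, world axes, zero at the start; "moment": the same for the moment, N m; "finger_gap": finger opening in mm.
Only numpy, scipy, OpenCV 4.12 (cv2) and the standard library are available. Lean on these libraries where they do the work, as an engineer would, in place of code of your own. Each camera call takes 0.05 s, during which the arm holds its last target. There are 200 camera calls.

## Working session

There is one attempt and no reset: what is moved stays moved. The work goes in short steps, Python scripts to look and compute and a shell command to move; the robot and the scene stay as the last step left them, time stands still between calls to the robot, and variables do not carry over. Pictures are saved under pics/ and viewed, about 8 in all and at most 12, crops included, and the job is handed in when it is done.

```bash
ls; mkdir -p pics
python3 - <<'E'
from workcell import *
import cv2
for n in ("scene","side"):
    cv2.imwrite(f"pics/{n}0.png",cv2.cvtColor(capture(n),cv2.COLOR_RGB2BGR))
    print(n,camera_params(n))
print(camera_params("wrist"))
print(sense(),grip_point_offset)
E
```

```text
pics
scene {'camera_matrix': array([[457.39541476,   0.        , 281.02436688],
       [  0.        , 457.39541476, 208.86755493],
       [  0.        ,   0.        ,   1.        ]]), 'rvec': array([ 1.63163493,  1.66635847, -0.87470447]), 'tvec': array([ 153.7245581 , -232.53522284, 1676.99274253])}
side {'camera_matrix': array([[394.77215794,   0.        , 281.19892086],
       [  0.        , 394.77215794, 210.54005125],
       [  0.        ,   0.        ,   1.        ]]), 'rvec': array([ 0.25303237, -2.84484578,  1.17587315]), 'tvec': array([524.84244663, 257.01412018, 933.98914542])}
{'camera_matrix': array([[325.1922621 ,   0.        , 278.31140547],
       [  0.        , 325.1922621 , 205.29685513],
       [  0.        ,   0.        ,   1.        ]]), 'rvec': array([-2.84433531e+00, -3.58231095e-04,  5.89792716e-04]), 'tvec': array([-623.81219207,  -38.75278624,  378.62903599])}
{'clock': 0.1, 'joint_positions': array([-5.87950031, 24.93242555,  1.42992463, 90.18204167, -0.66696914,
       64.97321515, -4.30146765]), 'joint_velocities': array([ 0.11878634, -0.02773743,  0.04302905, -0.06323461,  0.00389074,
        0.03183272,  0.03332789]), 'tau': array([ 3.05215610e-03, -6.71761894e+01,  1.02813520e+00, -3.16906106e+01,
        1.58212596e-02,  7.24380094e-03, -3.14591728e-05]), 'position': array([ 6.24563572e+02, -1.74056732e-02,  2.30617069e+02]), 'tool_rot': array([ -86.58026712,   89.92061461, -176.58194839]), 'force': array([ 0.51494232,  0.34590364, -0.53334236]), 'moment': array([-0.0274546 ,  0.02816217,  0.02287402]), 'finger_gap': 85.40030287723779} 18.700000000000003
```

View pics/scene0.png

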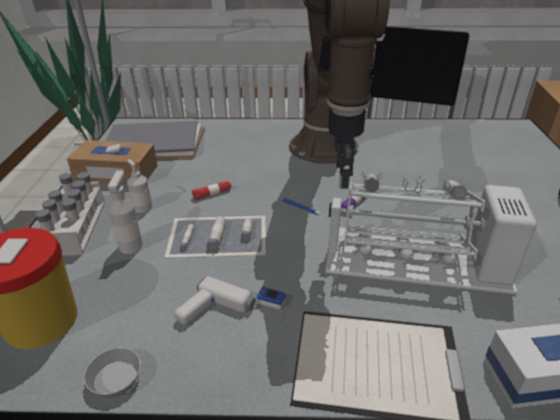

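View pics/side0.png

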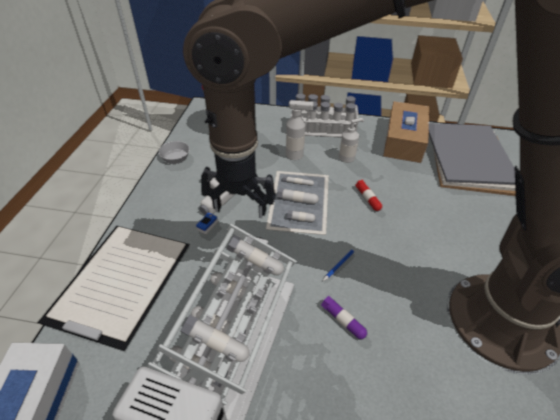

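Run:
```python
from workcell import *
import cv2, numpy as np
a=cv2.imread("pics/scene0.png"); b=cv2.imread("pics/side0.png")
c=lambda i,x,y,w,h,s:cv2.resize(i[y:y+h,x:x+w],None,fx=s,fy=s,interpolation=cv2.INTER_CUBIC)
cv2.imwrite("pics/c1.png",c(b,140,160,200,150,4))
cv2.imwrite("pics/c2.png",c(a,325,165,200,130,4))
w=cv2.cvtColor(capture("wrist"),cv2.COLOR_RGB2BGR)
cv2.imwrite("pics/w0.png",c(w,0,0,560,420,1.4))
```

```text
(no output)
```

View pics/c1.png

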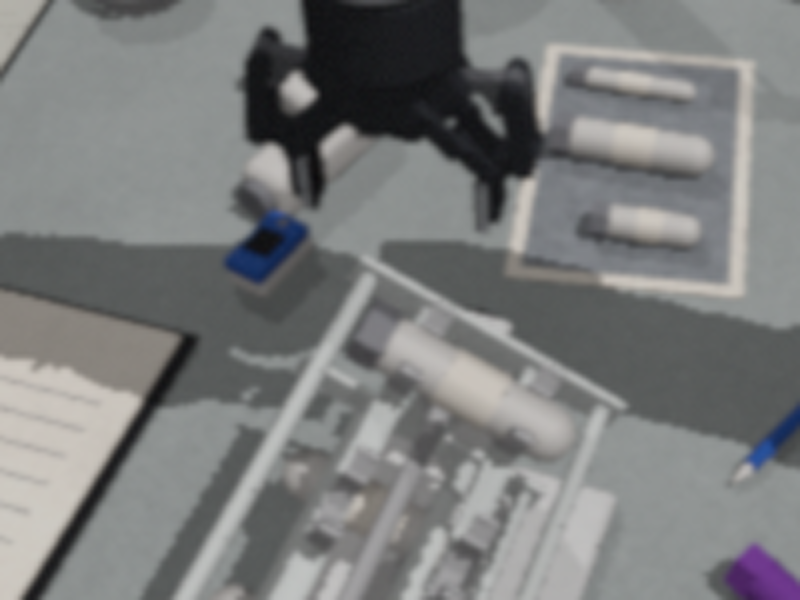

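View pics/c2.png

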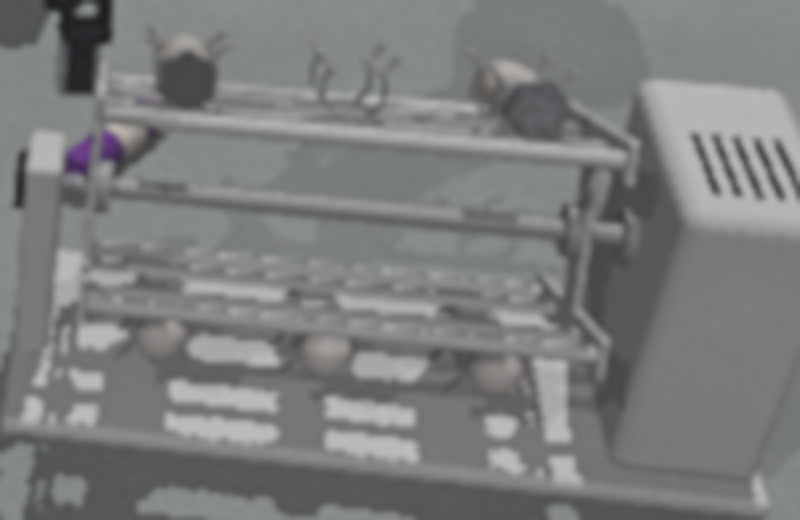

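View pics/w0.png

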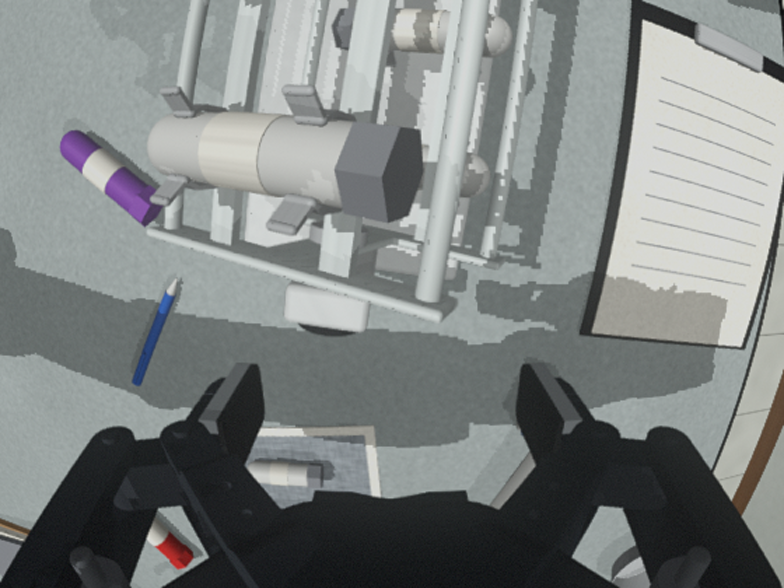

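```bash
cat > h.py <<'E'
import numpy as np, cv2
from workcell import *
from scipy.optimize import least_squares
from scipy.spatial.transform import Rotation as Ro
def proj(cp,n,P):
    P=np.asarray(P,float).reshape(-1,1,3)
    f=cv2.fisheye.projectPoints if n.startswith("wrist") else cv2.projectPoints
    return f(P,cp["rvec"].astype(float),cp["tvec"].astype(float),cp["camera_matrix"],np.zeros(4))[0].reshape(-1,2)
def ray(cp,n,px,z):
    px=np.array(px,float).reshape(-1,1,2)
    f=cv2.fisheye.undistortPoints if n.startswith("wrist") else cv2.undistortPoints
    q=f(px,cp["camera_matrix"],np.zeros(4)).reshape(-1,2)
    R=cv2.Rodrigues(cp["rvec"])[0]; c=-R.T@cp["tvec"]
    d=np.c_[q,np.ones(len(q))]@R
    return c+d*((z-c[2])/d[:,2])[:,None]
def rot(p,a,b,y):  # rotator model: a along slope, b along normal, y
    X,Y,yaw,s=p
    l=np.array([a*np.cos(s)-b*np.sin(s),y,a*np.sin(s)+b*np.cos(s)])
    return Ro.from_euler('z',yaw).apply(l)+[X,Y,130]
def fit(obs,p0=(680,150,0,.55)):
    def res(p): return np.concatenate([(proj(cp,n,rot(p,*m))[0]-px)*w for n,cp,m,px,w in obs])
    r=least_squares(res,p0,loss='soft_l1',f_scale=1.5,x_scale=[50,50,.1,.1])
    return r.x,res(r.x).reshape(-1,2)
E
cat > f1.py <<'E'
from h import *
C={n:camera_params(n) for n in("scene","side","wrist")}
W=lambda x,y:np.array([x,y])/1.4
S=lambda x,y:np.array([x,y])/4+[140,160]
F=lambda x,y:np.array([x,y])/4+[325,165]
o=[]
def a(n,m,px): o.append((n,C[n],m,px,1))
H=(72,55,-142);L=(-72,55,-142)
a("wrist",H,W(430,298));a("wrist",L,W(172,226));a("wrist",(64,77,-95),W(408,172));a("wrist",(-60,77,-95),W(149,148))
a("side",H,S(367,264));a("side",L,S(612,405));a("side",(64,77,-95),S(372,330));a("side",(-60,77,-95),S(575,430))
a("scene",H,F(105,112));a("scene",L,F(105,80));a("scene",(72,55,142),F(630,158));a("scene",(64,77,-95),F(188,80));a("scene",(64,77,95),F(537,112))
p,r=fit(o);print(p,np.degrees(p[2:]));print(r.round(1))
print("tube",ray(C["side"],"side",[S(553,137),S(712,155)],17))
w=C["wrist"];R=cv2.Rodrigues(w["rvec"])[0];print("cam",-R.T@w["tvec"],R)
E
python3 f1.py
```

```text
[ 6.12964102e+02  1.65923933e+02 -1.34758910e-01  3.89485839e-01] [-7.72111679 22.31589477]
[[-0.4  0.2]
 [-2.   4.8]
 [ 0.  -0.5]
 [ 4.7 -2.6]
 [ 0.2  3.2]
 [-2.1 -0.8]
 [-3.4 -0.8]
 [-0.4  2.6]
 [-1.6  0. ]
 [-1.3 -2.2]
 [-1.4 -1. ]
 [-0.5 -0.5]
 [-0.  -1.8]]
tube [[ 596.09682533 -311.16408455   17.        ]
 [ 474.51031085 -313.75198222   17.        ]]
cam [624.00746845  73.96420515 373.20475676] [[ 9.99999958e-01  1.83668462e-04 -2.24373912e-04]
 [ 2.41329421e-04 -9.56148574e-01  2.92881968e-01]
 [-1.60741615e-04 -2.92882010e-01 -9.56148578e-01]]
```

```bash
python3 -c "
from h import *
s=sense();print(Ro.from_euler('xyz',s['tool_rot'],degrees=True).as_matrix().round(3))"
```

```text
[[-0.001  1.    -0.   ]
 [-0.    -0.    -1.   ]
 [-1.    -0.001  0.   ]]
```

```bash
python3 -m jog '[[0,0,0,-2,0,-2,8.5],[0,0,0,-2.5,0,-2.5,8.5],[0,0,0,-2.5,0,-3,8.5],[0,0,0,-2,0,-3,8.5],[0,0,0,-1,0,-3,8.5],[0,0,0,0,0,-1.5,8.5],[0,0,0,0,0,0,8.5],[0,0,0,0,0,0,8.5]]'
python3 - <<'E'
from h import *
import pickle
s=sense();cp=camera_params("wrist");w=cv2.cvtColor(capture("wrist"),cv2.COLOR_RGB2BGR)
pickle.dump(cp,open("cp1.pkl","wb"));print(s["position"],s["joint_velocities"].round(2))
cv2.imwrite("pics/w1.png",cv2.resize(w,None,fx=1.4,fy=1.4,interpolation=cv2.INTER_CUBIC))
E
```

```text
clock: 0.82
position: [624.5, 150.4, 330.1]
tool_rot: [-60.9, 89.9, -150.8]
force: [0.2, -1.6, -0.8]
finger_gap: 84.8
[624.54920148 150.36207202 330.07055523] [ 1.81 -0.09  1.87  0.72  0.44  0.1   0.43]
```

View pics/w1.png

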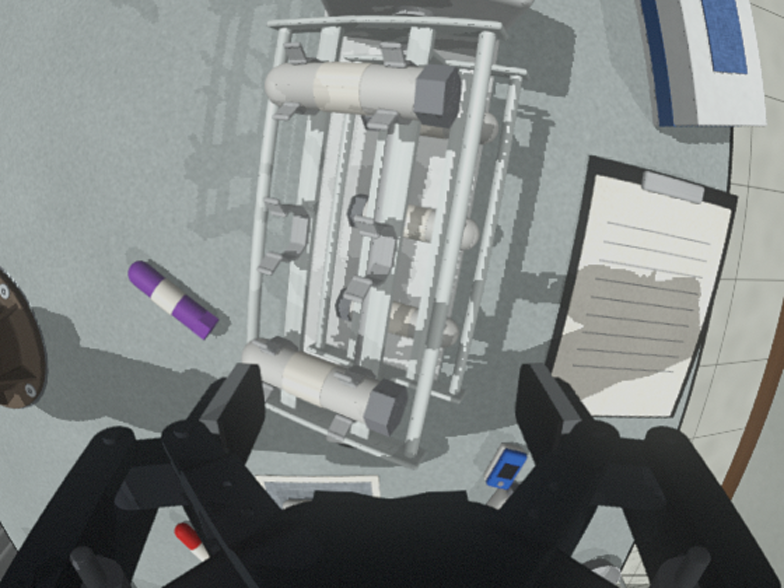

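```bash
cat > f2.py <<'E'
from h import *
import pickle
exec(open("f1.py").read().split("p,r=fit")[0].replace('"wrist")}','"wrist")}\nC["wrist"]=pickle.load(open("cp0.pkl","rb"))') if 0 else open("f1.py").read().split("o=[]")[0])
cp=C["wrist"]=pickle.load(open("cp1.pkl","rb"))
o=[]
def a(n,m,px,w=1): o.append((n,C[n],m,px,w))
H=(72,55,-142);L=(-72,55,-142)
a("wrist",H,W(414,460));a("wrist",(72,55,142),W(487,32));a("wrist",(-72,55,142),W(275,25))
a("wrist",(64,77,95),W(449,97));a("wrist",(-60,77,95),W(267,88));a("wrist",(64,77,-95),W(388,408));a("wrist",(-60,77,-95),W(246,360))
a("side",H,S(367,264));a("side",L,S(612,405));a("side",(64,77,-95),S(372,330));a("side",(-60,77,-95),S(575,430))
a("scene",H,F(105,112));a("scene",L,F(105,80));a("scene",(72,55,142),F(630,158));a("scene",(64,77,-95),F(188,80));a("scene",(64,77,95),F(537,112))
ys=np.linspace(-142,142,60)
rods=[(72,440,300),(72,463,180),(-72,255,300),(-72,263,200)]
def res(p,oo):
    r=[(proj(c,n,rot(p,*m))[0]-px)*w for n,c,m,px,w in oo]
    for al,x,y in rods:
        q=proj(cp,"wrist",[rot(p,al,55,t) for t in ys]); i=np.argsort(q[:,1])
        r.append([np.interp(y/1.4,q[i,1],q[i,0])-x/1.4,0])
    return np.concatenate(r)
for oo in (o,o[:7]):
    r=least_squares(res,(613,166,-.1,.45),args=(oo,),loss='soft_l1',f_scale=1.5,x_scale=[50,50,.1,.1])
    p=r.x;print(p.round(3),np.degrees(p[2:]).round(2));print(res(p,oo).reshape(-1,2).round(1).tolist())
    print("mid clips px",[(proj(cp,"wrist",[rot(p,u,22+55,0)])[0]*1.4).round() for u in(-32,32)])
E
python3 f2.py
```

```text
[ 6.15316e+02  1.64242e+02 -1.38000e-01  4.12000e-01] [-7.92 23.6 ]
[[-2.3, -3.7], [-1.6, -1.4], [5.2, 2.4], [0.9, 0.4], [-0.4, -1.0], [7.7, 2.5], [0.1, -4.7], [0.3, 2.4], [-2.7, -0.8], [-3.2, -1.5], [-0.8, 2.6], [-2.2, -0.3], [-1.8, -1.2], [-1.9, -1.1], [-1.1, -0.8], [-0.6, -1.9], [1.1, 0.0], [-0.4, 0.0], [-0.8, 0.0], [-1.8, 0.0]]
mid clips px [array([284., 235.]), array([373., 255.])]
[ 6.15509e+02  1.63669e+02 -1.37000e-01  4.15000e-01] [-7.83 23.8 ]
[[-2.2, -3.2], [-1.9, -1.0], [5.1, 3.1], [0.6, 1.0], [-0.4, -0.3], [7.7, 3.0], [0.4, -4.2], [1.2, 0.0], [-0.5, 0.0], [-0.5, 0.0], [-1.5, 0.0]]
mid clips px [array([284., 235.]), array([372., 256.])]
```

```bash
cat >> f2.py <<'E'
im=cv2.imread("pics/w1.png");x0,y0,sc=170,0,1.76
raw=cv2.resize(im,(560,420),interpolation=cv2.INTER_AREA)[0:340,170:390]
raw=cv2.resize(raw,None,fx=sc,fy=sc,interpolation=cv2.INTER_CUBIC);ov=raw.copy()
def line(A,B,c):
    q=proj(cp,"wrist",[rot(p,*(np.array(A)+(np.array(B)-A)*t)) for t in np.linspace(0,1,20)])
    cv2.polylines(ov,[((q-[x0,y0])*sc*8).round().astype(np.int32)],False,c,1,cv2.LINE_AA,3)
for u in(-72,72):
    line((u,55,-142),(u,55,142),(0,0,255));line((u,-55,-142),(u,-55,142),(0,255,255))
line((-72,55,-142),(72,55,-142),(0,0,255))
for y in(-95,0,95):
    line((-60,77,y),(64,77,y),(0,255,0))
    for u in (-32,32): line((u,55,y-15),(u,55,y+15),(255,0,0))
line((0,0,-142),(0,0,142),(255,0,255))
cv2.imwrite("pics/ov1.png",np.hstack([raw,ov]))
E
python3 f2.py >/dev/null
```

```text
(no output)
```

View pics/ov1.png

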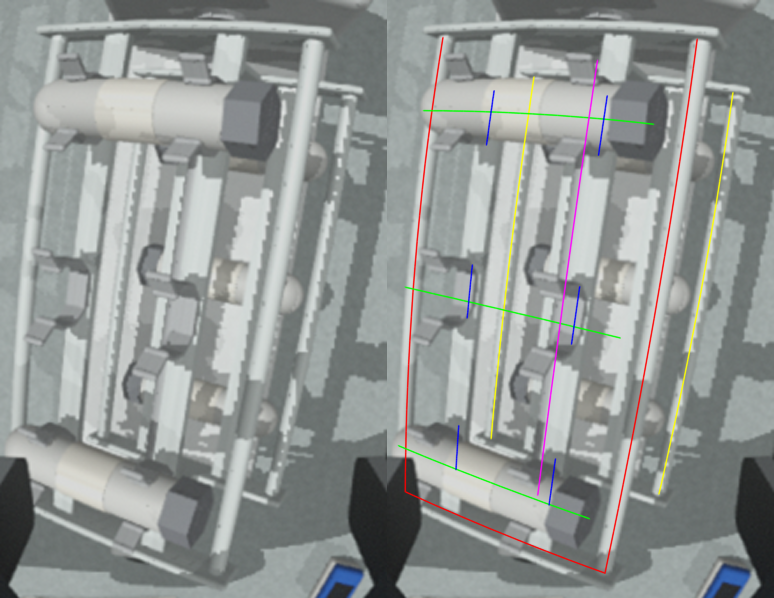

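```bash
python3 -c "
import cv2
r=cv2.resize(cv2.imread('pics/w1.png'),(560,420),interpolation=cv2.INTER_AREA)[90:240,170:370]
cv2.imwrite('pics/z1.png',cv2.resize(r,None,fx=4,fy=4,interpolation=cv2.INTER_CUBIC))"
```

```text
(no output)
```

View pics/z1.png

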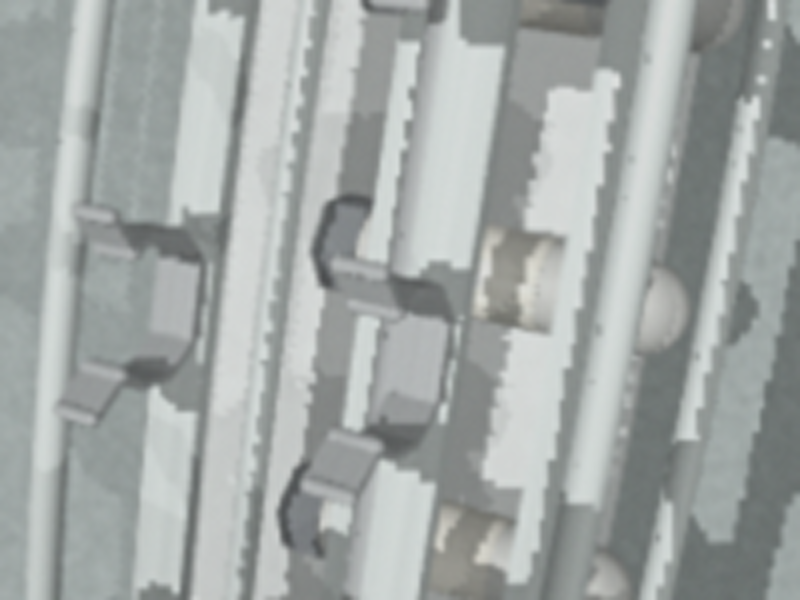

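```bash
cat > f3.py <<'E'
from h import *
import pickle
cp=pickle.load(open("cp1.pkl","rb"))
Z=lambda x,y:np.array([x,y])/4+[170,90]
ys=np.linspace(-142,142,80)
L=[(72,55,672,0),(72,55,618,300),(72,55,585,480),(-72,55,90,0),(-72,55,60,300),(-72,55,42,550),(72,-55,750,100),(72,-55,695,400),
(-32,58,208,100),(-32,58,170,500),(32,58,460,100),(32,58,394,500)]
P=[((32,98,0),Z(345,381)),((-32,98,0),Z(88,312)),((72,55,-142),np.array([414,460])/1.4),((72,55,142),np.array([487,32])/1.4),((-72,55,142),np.array([275,25])/1.4)]
def res(p,dz=0):
    q=p[:4]
    r=[]
    for u,b,x,y in L:
        k=proj(cp,"wrist",[rot(q,u,b,t)+[0,0,p[4]] for t in ys]);i=np.argsort(k[:,1]);t=Z(x,y)
        r.append([np.interp(t[1],k[i,1],k[i,0])-t[0],0])
    for m,px in P: r.append(proj(cp,"wrist",[rot(q,*m)+[0,0,p[4]]])[0]-px)
    return np.array(r)
for fz in (0,1):
    r=least_squares(lambda p:np.append(res(p if fz else np.append(p[:4],0)).ravel(),0),(613,166,-.1,.45,0),loss='soft_l1',f_scale=1,x_scale=[50,50,.1,.1,10])
    p=r.x;print(p.round(3),np.degrees(p[2:4]).round(2));print(res(p if fz else np.append(p[:4],0)).round(1).tolist())
E
python3 f3.py
```

```text
[ 6.16167e+02  1.65266e+02 -1.41000e-01  4.09000e-01  0.00000e+00] [-8.05 23.44]
[[-0.2, 0.0], [0.9, 0.0], [1.0, 0.0], [-0.1, 0.0], [-0.1, 0.0], [0.7, 0.0], [-0.3, 0.0], [-0.2, 0.0], [-0.8, 0.0], [-1.4, 0.0], [0.9, 0.0], [2.8, 0.0], [-0.6, 0.0], [-2.3, 1.2], [-1.6, -4.5], [0.0, -2.2], [6.4, 1.1]]
[ 6.16151e+02  1.65228e+02 -1.41000e-01  4.09000e-01 -2.23000e-01] [-8.07 23.43]
[[-0.2, 0.0], [0.8, 0.0], [0.9, 0.0], [-0.0, 0.0], [-0.1, 0.0], [0.8, 0.0], [-0.3, 0.0], [-0.3, 0.0], [-0.7, 0.0], [-1.3, 0.0], [0.9, 0.0], [2.8, 0.0], [-0.5, 0.0], [-2.3, 1.2], [-1.6, -4.6], [0.0, -2.0], [6.5, 1.2]]
```

```bash
python3 -m jog '[[0,0,0,0,-1,4,8.5],[0,0,0,0,-1,4,8.5],[0,0,0,0,-1,4,8.5],[0,0,0,0,-1,4,8.5],[0,0,0,0,-1,4,8.5],[0,0,0,0,-1,4,8.5],[0,0,0,0,-1,4,8.5],[0,0,0,0,-1,4,8.5]]'; python3 -m jog '[[0,0,0,0,0,4,8.5],[0,0,0,0,0,4,8.5],[0,0,0,0,0,4,8.5],[0,0,0,0,0,2,8.5],[-7,0,0,1,0,0,8.5],[-7,0,0,1,0,0,8.5],[-7,0,0,1,0,0,8.5],[-7,0,0,1,0,0,8.5]]';python3 -m jog '[[-7,0,0,1,0,0,8],[-7,0,0,1,0,0,8],[-7,0,0,1,0,0,7],[-7,0,0,1,0,0,7],[-7,0,0,0,0,0,7],[-7,0,0,0,0,0,7],[-7,0,0,0,0,0,7],[-7,0,0,0,0,0,7]]';python3 -m jog '[[-6,0,0,0,0,0,7],[0,0,0,0,0,0,7],[0,0,0,0,0,0,7],[0,0,0,0,0,0,7],[0,0,0,0,0,0,7],[0,0,0,0,0,0,7],[0,0,0,0,0,0,7],[0,0,0,0,0,0,7]]'
python3 - <<'E'
from h import *
import pickle
s=sense();cp=camera_params("wrist");w=cv2.cvtColor(capture("wrist"),cv2.COLOR_RGB2BGR)
pickle.dump(cp,open("cp2.pkl","wb"));print(s["position"],s["joint_positions"].round(1),Ro.from_euler('xyz',s['tool_rot'],degrees=True).as_matrix().round(3))
cv2.imwrite("pics/w2.png",cv2.resize(w,None,fx=1.4,fy=1.4,interpolation=cv2.INTER_CUBIC))
E
```

```text
clock: 1.53
position: [542.8, -174.0, 330.8]
tool_rot: [-64.1, 89.9, -154.3]
force: [0.4, -0.6, 0.0]
finger_gap: 85.1
clock: 2.2
position: [543.1, -312.2, 289.9]
tool_rot: [-111.1, 89.9, -172.9]
force: [-0.1, 0.3, 0.1]
finger_gap: 85.1
clock: 2.87
position: [543.0, -312.1, 250.3]
tool_rot: [-165.0, 89.9, -170.8]
force: [0.3, 0.0, 0.4]
finger_gap: 69.9
clock: 3.53
position: [545.0, -309.9, 251.3]
tool_rot: [-48.2, 90.0, -48.3]
force: [0.2, 0.6, -0.1]
finger_gap: 70.0
[ 545.04658806 -309.91381326  251.31797255] [ 31.1  24.8  -9.3  87.5   4.2  68.  111. ] [[ 0.     0.001  1.   ]
 [-0.     1.    -0.001]
 [-1.    -0.     0.   ]]
```

View pics/w2.png

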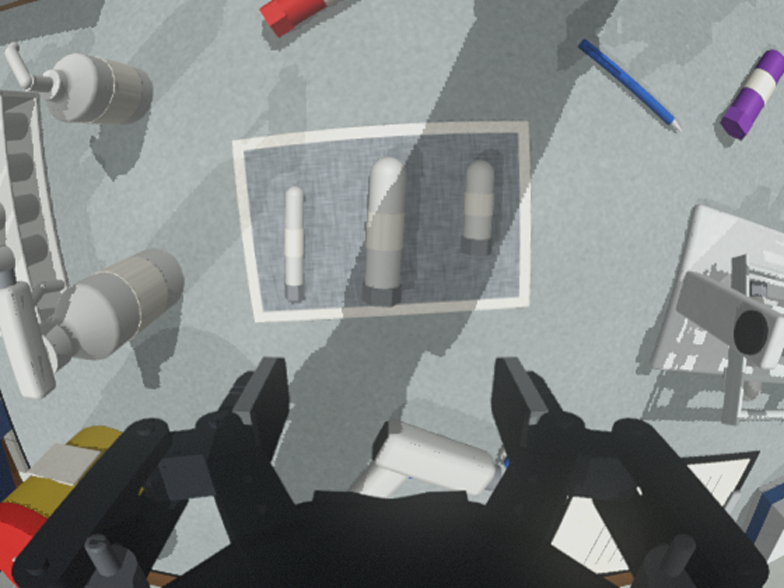

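Run:
```python
from h import *
import pickle
cp=pickle.load(open("cp2.pkl","rb"));W=lambda x,y:np.array([x,y])/1.4
f=ray(cp,"wrist",[W(389,156)],17)[0];c=ray(cp,"wrist",[W(382,304)],24)[0]
print(f,c,np.linalg.norm((c-f)[:2]),np.degrees(np.arctan2(c[1]-f[1],c[0]-f[0])), "mid(60 from foot)",f+(c-f)*60/124)
print(ray(cp,"wrist",[W(239,143),W(528,122),W(260,322),W(530,305)],2).round(1))
```

```text
[ 473.00893406 -311.22662835   17.        ] [ 597.96355711 -317.29645204   24.        ] 125.10196073818256 -2.7810265461048185 mid(60 from foot) [ 533.47084844 -314.16363982   20.38709677]
[[ 457.3 -442.9    2. ]
 [ 439.4 -190.5    2. ]
 [ 624.2 -433.9    2. ]
 [ 607.1 -178.6    2. ]]
```

```bash
python3 -m jog '[[2,0,0,3,-0.43,-1.15,6.5],[0,0,0,4,0,0,6.5],[0,0,0,4,0,0,6.5],[0,0,0,4,0,0,6],[0,0,0,4,0,0,6],[0,0,0,3,0,0,6],[0,0,0,1.5,0,0,6],[0,0,0,0.7,0,0,6]]'; python3 -m jog '[[0,0,0,0.2,0,0,6],[0,0,0,0.2,0,0,6],[0,0,0,0.1,0,0,6],[0,0,0,0,0,0,6],[0,0,0,0,0,0,6],[0,0,0,0,0,0,6],[0,0,0,0,0,0,6],[0,0,0,0,0,0,6]]'
```

```text
clock: 4.25
position: [531.8, -313.4, 6.2]
tool_rot: [155.5, 89.7, 153.5]
force: [0.5, 0.2, 0.5]
finger_gap: 59.7
clock: 4.92
position: [533.7, -314.4, 4.7]
tool_rot: [-25.3, 90.0, -27.3]
force: [-0.5, 0.0, 0.1]
finger_gap: 59.8
```

```bash
python3 -m jog '[[0,0,0,0.1,0,0,6],[0,0,0,0.05,0,0,4.5],[0,0,0,0,0,0,3.5],[0,0,0,0,0,0,2.5],[0,0,0,0,0,0,2],[0,0,0,0,0,0,2],[0,0,0,0,0,0,2],[0,0,0,0,0,0,2]]' 70;  python3 -m jog '[[0,0,0,0,0,0,2],[0,0,0,0,0,0,2],[0,0,0,0,0,0,2],[0,0,0,-0.5,0,0,2],[0,0,0,-2,0,0,2],[0,0,0,-3,0,0,2],[0,0,0,-4,0,0,2],[0,0,0,-4,0,0,2]]'
```

```text
clock: 5.58
position: [533.6, -314.4, 3.0]
tool_rot: [-36.4, 90.0, -38.4]
force: [-1.8, 0.6, 4.8]
finger_gap: 28.4
clock: 6.25
position: [532.6, -313.7, 138.5]
tool_rot: [149.7, 89.9, 147.7]
force: [0.4, -1.4, -0.4]
finger_gap: 27.8
```

```bash
python3 -m jog '[[0,0,0,-4,0,0,2],[0,0,0,-4,0,0,2],[0,0,0,-4,0,0,2],[0,0,0,-3.5,2,0,2],[0,0,0,-1.5,3.5,0,2],[0,0,0,0,4,0,2],[0,0,0,0,4,0,2],[0,0,0,0,4,0,2]]'; python3 -m jog '[[0,0,0,0,4,0,2],[0,0,0,0,4,0,2],[0,0,0,0,4,0,2],[0,0,0,0,4,0,2],[0,0,0,0,4,0,2],[0,0,0,0,4,0,2],[0,0,0,0,4,0,2],[0,0,0,0,3,0,2]]'; python3 -m jog '[[6,0,0,0,0,0,2],[0,-6,0,0,0,0,2],[0,-6,0,0,0,0,2],[0,-6,0,0,0,0,2],[0,-5.4,0,0,0,0,2],[0,0,0,0,0,0,2],[0,0,0,0,0,0,2],[0,0,0,0,0,0,2]]'
cat > tgt.py <<'E'
from h import *
import sys
X,Y,yaw,s=616.2,165.2,-8.06,23.4
off=float(sys.argv[1]); dv=float(sys.argv[2]) if len(sys.argv)>2 else 0.; d=14
yw,sr=np.radians(yaw),np.radians(s)
z=Ro.from_euler('z',yaw,degrees=True)
x=z.apply([np.sin(sr),0,-np.cos(sr)]);y=z.apply([0,1,0]);R=np.c_[x,y,np.cross(x,y)]
T=np.array([X,Y,130])-x*(77-d+off)+R[:,2]*dv
st=sense();Rc=Ro.from_euler('xyz',st['tool_rot'],degrees=True).as_matrix()
print("rel shift cm (tool)",(Rc.T@(T-st['position'])/10).round(2),"rotvec deg",np.degrees(Ro.from_matrix(Rc.T@R).as_rotvec()).round(2))
F=Rc.T@st['force'];print("tool force",F.round(1),"gap",st['finger_gap'].round(1),"clock",st['clock'],"tcp in target (tool axes, mm)",(R.T@(st['position']-T)).round(1))
E
python3 tgt.py 70
```

```text
clock: 6.92
position: [539.2, -137.7, 308.3]
tool_rot: [-12.2, 90.0, -14.3]
force: [1.6, -0.1, -1.2]
finger_gap: 28.1
clock: 7.58
position: [549.4, 174.3, 307.9]
tool_rot: [109.7, 89.9, 107.8]
force: [1.0, -0.0, 1.0]
finger_gap: 28.3
clock: 8.25
position: [550.9, 170.2, 308.3]
tool_rot: [0.0, 66.7, -8.0]
force: [0.5, -0.5, -0.1]
finger_gap: 27.6
rel shift cm (tool) [ 5.66  0.42 -1.08] rotvec deg [ 0.02 -0.06 -0.02]Traceback (most recent call last):
  File "tgt.py", line 11, in <module>
    F=Rc.T@st['force'];print("tool force",F.round(1),"gap",st['finger_gap'].round(1),"clock",st['clock'],"tcp in target (tool axes, mm)",(R.T@(st['position']-T)).round(1))
                                                           ^^^^^^^^^^^^^^^^^^^^^^
AttributeError: 'float' object has no attribute 'round'
```

```bash
sed -i "s/st\['finger_gap'\].round(1)/st['finger_gap']/" tgt.py; python3 -m jog '[[0,0,0,2,0.42,-1.08,2],[0,0,0,2,0,0,2],[0,0,0,2,0,0,2],[0,0,0,1.5,0,0,2],[0,0,0,0.7,0,0,2],[0,0,0,0,0,0,2],[0,0,0,0,0,0,2],[0,0,0,0,0,0,2]]'; python3 tgt.py 45
python3 - <<'E'
from h import *
import pickle
C={};I={}
for n in("wrist","side","scene"):
    C[n]=camera_params(n);I[n]=cv2.cvtColor(capture(n),cv2.COLOR_RGB2BGR);cv2.imwrite(f"pics/{n}3.png",I[n])
pickle.dump(C,open("cp3.pkl","wb"))
cr=lambda i,x,y,w,h,s:cv2.resize(i[y:y+h,x:x+w],None,fx=s,fy=s,interpolation=cv2.INTER_CUBIC)
a=cr(I["wrist"],80,0,400,300,1.5)
b=np.vstack([cr(I["side"],150,200,150,225,1.333)[:300],]);cv2.imwrite("pics/m3.png",np.vstack([a,np.hstack([np.zeros((0,0,3),np.uint8)]) if 0 else a[:0]]))
m=np.zeros((600,800,3),np.uint8);m[:450,:600]=a;m[:300,600:800]=cr(I["side"],150,200,150,225,1.3333)[:300,:200];m[300:600,600:800]=0
s=cr(I["scene"],330,150,133,100,3);m[450:600,:400]=s[60:210,:400][:150,:400] if s.shape[1]>=400 else cv2.resize(s,(400,300))[60:210]
cv2.imwrite("pics/m3.png",m)
E
```

```text
clock: 8.92
position: [574.1, 171.7, 229.3]
tool_rot: [0.1, 66.6, -7.9]
force: [-0.2, 0.7, -1.0]
finger_gap: 27.9
rel shift cm (tool) [ 0.   -0.05 -0.03] rotvec deg [ 0.01  0.04 -0.06]
tool force [ 0.8  0.6 -0.6] gap 27.88601392097663 clock 8.9167 tcp in target (tool axes, mm) [-0.   0.5  0.3]Traceback (most recent call last):
  File "<stdin>", line 10, in <module>
ValueError: could not broadcast input array from shape (293,200,3) into shape (300,200,3)
```

View pics/m3.png

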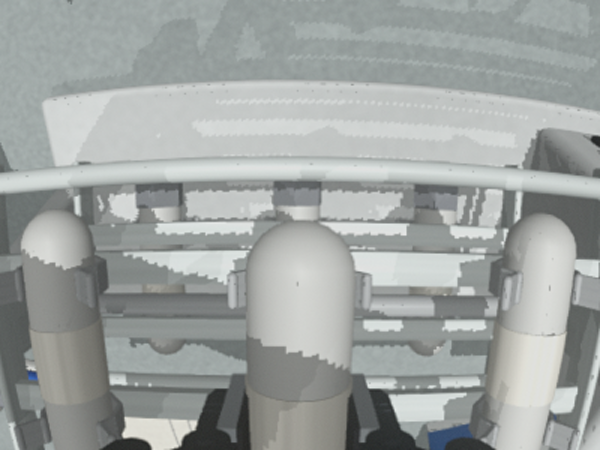

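```bash
cat > chk.py <<'E'
from h import *
import pickle
cp=pickle.load(open("cp3.pkl","rb"))["wrist"]
V=lambda q:((q-[80,0])*1.5).round(1)
def top(c):  # silhouette topmost pixel of sphere r15
    g=np.random.default_rng(0).normal(size=(4000,3));g/=np.linalg.norm(g,axis=1)[:,None]
    q=proj(cp,"wrist",c+15*g);return V(q[q[:,1].argmin()]),V(np.array([q[:,0].min(),q[:,0].max()]).repeat(2).reshape(2,2))[:,0]
for s in(21.4,23.4,25.4):
    p=(616.2,165.2,np.radians(-8.06),np.radians(s))
    print(s,"rod",V(proj(cp,"wrist",[rot(p,-72,55,0)])[0]),"feet",top(rot(p,-45,77,-95)),top(rot(p,-45,77,95)))
s=sense();R=Ro.from_euler('xyz',s['tool_rot'],degrees=True)
for d in (12,14,16):
  for e in(-4,0,4): print("held d",d,"e",e,top(s['position']+R.apply([-d,0,-45+e])))
E
python3 chk.py
```

```text
21.4 rod [297.7 174.8] feet (array([ 55.1, 219.9]), array([18.1, 91.7])) (array([540.1, 220.3]), array([503.5, 577.1]))
23.4 rod [297.7 169.8] feet (array([ 56.3, 212.5]), array([19.3, 92.6])) (array([539. , 212.9]), array([502.7, 575.9]))
25.4 rod [297.7 165.1] feet (array([ 57.7, 205.4]), array([20.6, 93.6])) (array([537.6, 205.8]), array([501.6, 574.6]))
held d 12 e -4 (array([299. , 203.1]), array([244.3, 354.6]))
held d 12 e 0 (array([299.3, 217.7]), array([244.7, 354.2]))
held d 12 e 4 (array([299.2, 232.2]), array([245.1, 353.8]))
held d 14 e -4 (array([299.1, 203.7]), array([243.5, 355.4]))
held d 14 e 0 (array([299.3, 218.5]), array([243.9, 355. ]))
held d 14 e 4 (array([299.3, 233.2]), array([244.3, 354.6]))
held d 16 e -4 (array([299.1, 204.3]), array([242.7, 356.3]))
held d 16 e 0 (array([299.3, 219.4]), array([243.1, 355.9]))
held d 16 e 4 (array([299.3, 234.3]), array([243.5, 355.4]))
```

```bash
python3 -m jog '[[0,0,0,0.7,0,0,2],[0,0,0,0.6,0,0,2],[0,0,0,0.4,0,0,2],[0,0,0,0.3,0,0,2],[0,0,0,0.3,0,0,2],[0,0,0,0.2,0,0,2],[0,0,0,0.2,0,0,2],[0,0,0,0,0,0,2]]' 100; python3 tgt.py 0; python3 -m jog '[[0,0,0,0.2,0,0,2],[0,0,0,0.2,0,0,2],[0,0,0,0,0,0,2],[0,0,0,0,0,0,2],[0,0,0,0,0,0,2],[0,0,0,0,0,0,2],[0,0,0,0,0,0,2],[0,0,0,0,0,0,2]]'; python3 tgt.py 0
```

```text
clock: 9.73
position: [584.5, 170.5, 204.2]
tool_rot: [0.1, 66.5, -7.9]
force: [-2.1, 1.0, 4.6]
finger_gap: 27.4
rel shift cm (tool) [ 1.78 -0.08 -0.  ] rotvec deg [ 0.07  0.07 -0.08]
tool force [-5.1  0.7 -0.2] gap 27.422289587247516 clock 9.7333 tcp in target (tool axes, mm) [-17.8   0.8  -0. ]
clock: 10.4
position: [586.6, 170.3, 201.3]
tool_rot: [0.2, 66.5, -7.8]
force: [-1.7, 0.2, 9.4]
finger_gap: 26.9
rel shift cm (tool) [ 1.43 -0.09 -0.08] rotvec deg [ 0.05  0.15 -0.1 ]
tool force [-9.3 -0.   2.2] gap 26.92999896066683 clock 10.4 tcp in target (tool axes, mm) [-14.3   0.9   0.7]
```

```bash
python3 -m jog '[[0,0,0,0.2,-0.04,0,2],[0,0,0,0.2,0,0,2],[0,0,0,0.1,0,0,2],[0,0,0,0,0,0,2],[0,0,0,0,0,0,2],[0,0,0,0,0,0,2],[0,0,0,0,0,0,2],[0,0,0,0,0,0,2]]'; python3 tgt.py 0; python3 -m jog '[[0,0,0,0.2,0,0,2],[0,0,0,0.2,0,0,2],[0,0,0,0.1,0,0,2],[0,0,0,0,0,0,2],[0,0,0,0,0,0,2],[0,0,0,0,0,0,2],[0,0,0,0,0,0,2],[0,0,0,0,0,0,2]]'; python3 tgt.py 0
```

```text
clock: 11.07
position: [588.8, 169.9, 196.9]
tool_rot: [0.3, 66.4, -7.7]
force: [-1.1, -0.2, 7.7]
finger_gap: 27.3
rel shift cm (tool) [ 0.94 -0.08 -0.11] rotvec deg [ 0.05  0.17 -0.13]
tool force [-7.5 -0.3  2.1] gap 27.27229576503948 clock 11.0667 tcp in target (tool axes, mm) [-9.4  0.8  1. ]
clock: 11.73
position: [590.4, 169.3, 190.8]
tool_rot: [0.2, 66.5, -7.8]
force: [7.5, 2.7, -3.4]
finger_gap: 27.4
rel shift cm (tool) [ 0.31 -0.04 -0.02] rotvec deg [ 0.05  0.06 -0.09]
tool force [5.9 3.7 5.2] gap 27.40509214725721 clock 11.7333 tcp in target (tool axes, mm) [-3.1  0.4  0.2]
```

```bash
python3 -m jog '[[0,0,0,0.15,0,0,2],[0,0,0,0.15,0,0,2],[0,0,0,0,0,0,2],[0,0,0,0,0,0,2],[0,0,0,0,0,0,2],[0,0,0,0,0,0,2],[0,0,0,0,0,0,2],[0,0,0,0,0,0,2]]'; python3 tgt.py 0; python3 -m jog '[[0,0,0,0.1,0,0,2],[0,0,0,0.05,0,0,2],[0,0,0,0,0,0,2],[0,0,0,0,0,0,2],[0,0,0,0,0,0,2],[0,0,0,0,0,0,2],[0,0,0,0,0,0,2],[0,0,0,0,0,0,2]]'; python3 tgt.py 0
```

```text
clock: 12.4
position: [590.8, 169.3, 187.6]
tool_rot: [0.1, 66.6, -7.8]
force: [4.6, 3.8, -6.2]
finger_gap: 27.3
rel shift cm (tool) [ 0.01 -0.05  0.07] rotvec deg [ 0.08 -0.01 -0.08]
tool force [7.3 4.4 1.2] gap 27.31802280300289 clock 12.4 tcp in target (tool axes, mm) [-0.1  0.5 -0.7]
clock: 13.07
position: [591.0, 169.3, 187.3]
tool_rot: [0.1, 66.6, -7.9]
force: [-5.2, 2.5, 8.7]
finger_gap: 27.0
rel shift cm (tool) [-0.02 -0.05  0.07] rotvec deg [ 0.08  0.04 -0.07]
tool force [-10.2   1.8  -1.6] gap 27.004482270638636 clock 13.0667 tcp in target (tool axes, mm) [ 0.2  0.5 -0.7]
```

```bash
python3 -m jog '[[0,0,0,0.05,0,0,2],[0,0,0,0,0,0,2],[0,0,0,-0.05,0,0,2.8],[0,0,0,0,0,0,3.5],[0,0,0,0,0,0,4.5],[0,0,0,0,0,0,5],[0,0,0,0,0,0,5],[0,0,0,0,0,0,5]]' 60; python3 tgt.py 0; python3 -m jog '[[0,0,0,-0.5,0,0,5],[0,0,0,-1,0,0,5],[0,0,0,-2,0,0,5],[0,0,0,-2.5,0,0,5],[0,0,0,-2.5,0,0,5],[0,0,0,-2,0,0,5],[0,0,0,-1,0,0,5],[0,0,0,0,0,0,5]]'; python3 tgt.py 0
python3 - <<'E'
from h import *
import pickle
C={};I={}
for n in("wrist","side"):
    C[n]=camera_params(n);I[n]=cv2.cvtColor(capture(n),cv2.COLOR_RGB2BGR)
pickle.dump(C,open("cp4.pkl","wb"))
a=cv2.resize(I["wrist"][0:400,80:480],None,fx=1.5,fy=1.5,interpolation=cv2.INTER_CUBIC)
b=cv2.resize(I["side"][215:385,170:270],None,fx=2,fy=2,interpolation=cv2.INTER_CUBIC)
m=np.zeros((600,800,3),np.uint8);m[:,:600]=a;m[:340,600:]=b
cv2.imwrite("pics/m4.png",m)
E
```

```text
clock: 13.73
position: [591.2, 168.0, 186.2]
tool_rot: [-0.1, 66.6, -8.1]
force: [-0.7, 0.0, -0.2]
finger_gap: 49.7
rel shift cm (tool) [-0.14  0.08  0.07] rotvec deg [ 0.03 -0.03  0.02]
tool force [-0.1 -0.1 -0.7] gap 49.69716469747502 clock 13.7333 tcp in target (tool axes, mm) [ 1.4 -0.8 -0.7]
clock: 14.4
position: [546.2, 175.9, 295.2]
tool_rot: [0.4, 66.4, -7.6]
force: [0.7, -0.7, -0.5]
finger_gap: 50.0
rel shift cm (tool) [11.67 -0.11 -0.11] rotvec deg [ 0.04  0.22 -0.17]
tool force [ 0.8 -0.6  0.5] gap 49.95016544072514 clock 14.4 tcp in target (tool axes, mm) [-116.7    0.7    0.6]
```

View pics/m4.png

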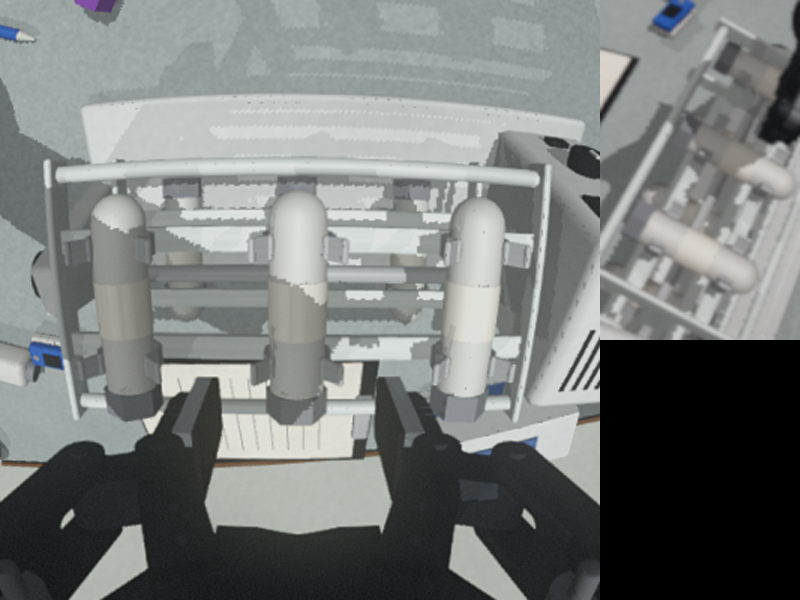

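```bash
sed 's/cp3/cp4/; /^s=sense/,$d' chk.py > chk4.py
cat >> chk4.py <<'E'
p=(616.2,165.2,np.radians(-8.06),np.radians(23.4))
for e in(-3,0,3):
  for b in(77,83): print(e,b,top(rot(p,-45+e,b,0)))
E
python3 chk4.py; python3 -c "
from workcell import *
print(finish_job())"
```

```text
21.4 rod [296.8 170.3] feet (array([116.8, 201.4]), array([ 88.1, 143.9])) (array([476.6, 201.7]), array([449.5, 505.3]))
23.4 rod [296.8 166.6] feet (array([117.5, 196. ]), array([ 88.9, 144.5])) (array([476.8, 196.4]), array([448.9, 504.5]))
25.4 rod [296.8 163.2] feet (array([118.3, 190.8]), array([ 89.7, 145.1])) (array([475. , 191.1]), array([448.3, 503.7]))
-3 77 (array([296.9, 184.9]), array([267. , 326.6]))
-3 83 (array([297. , 185.5]), array([266.2, 327.4]))
0 77 (array([296.9, 190.9]), array([267. , 326.6]))
0 83 (array([297. , 191.6]), array([266.3, 327.3]))
3 77 (array([296.9, 196.8]), array([267.1, 326.5]))
3 83 (array([296.9, 197.7]), array([266.4, 327.2]))
the job is handed in; nothing more can be done
None
```

The large tube is in the rotator's middle place, cap at the high end. I let go, backed the gripper off about 117 mm and handed the job in at about 14.5 s of the 64 s allowed. The hand-in gives no verdict.

- **Rotator:** from the wrist pictures its yaw is -8.1° and its slope 23.4°. A second view with the tube held above the clips agreed to within about half a degree of slope.
- **Pressing in:** contact began about 18 mm above home. The highest resisting force I read before the snap was about 9 N. The clips then drew the tube in, with a pull of 6 to 7 N. It met a firm stop of about 10 N within 0.2 mm of the calculated home position.
- **Last picture:** the tube lies between the clip fingers like its neighbours. The foot end was seen at row 191 against 190.9 predicted, so it is centred lengthwise to within about 1 mm. Sideways it is within about 1 mm.
- **Height:** that picture barely tells seated from 6 mm high, so being fully home rests on the snap and the stop.
- **Disagreements:** the side camera put the tube's angle on the mat at +1°, while the wrist camera gave -3°. I turned the gripper to -2° and let the jaws straighten it. The finger gap read about 27 to 28 mm on the 30 mm tube, and I did not find out why. The tube did not slip noticeably.
- **Other things on the desk:** I noticed no contact with them and saw no sign they had moved, but I did not measure their positions afterwards.

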